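# Make up the staining kit and the sampling kit

### The job

Make up the two kits from the stock on the bench: the timer, the petri dish and the smallest of the three pale lab bottles go into the staining tray (square, large round and small round pocket), the conical tube and the middle-sized pale bottle go into the sampling tray (tube in the wider slot beside the pen, bottle in the round pocket). Seat each thing flat on the floor of its own pocket, right side up; keep the bottles upright on the way, drop nothing, and leave the largest bottle and the beaker standing where they are.

Things in the scene. Friction and masses are not known exactly. Their poses are not given: they have to be found in the camera images.
- staining_tray: fixed low kit tray, 256 (y) x 116 (x) mm, white shell, grey insert with a square, a large round and a small round pocket. Origin: centre of underside, z up; card lip on -x side. Pocket floors at z=3, insert top z=8, rim z=10 mm. Pocket centres (x, y) mm: timer (0,-77), 78 along x by 82 along y; dish (0,10), 78 dia; small bottle (0,88), 52 dia
- sampling_tray: fixed kit tray of the same shell, 256 (y) x 116 (x) mm, same origin, axes and heights (floors z=3, top 8, rim 10 mm); two long slots and a round pocket. Pocket centres (x, y) mm: tube (-25,-42), 38 along x by 130 along y; wash bottle (0,80), 66 dia. The narrow slot (30,-42), 26 by 152, already holds a fixed marker pen, 12 mm wide, top at z=17
- timer: flat white bench timer with keys, 62 along its x by 66 along its y by 20 mm high (body 18 mm high, keys on top); origin: centre of its underside, z up; lies face up; 0.06 kg; grasp across x
- dish: round clear petri dish with its lid on, 62 mm across the lid (the fingers meet it at about 58 mm), 14 mm high (fingers hold up to 12 mm); origin: centre of its underside, z up; 0.016 kg; one piece
- small_bottle: smallest of the three pale screw-cap lab bottles, body 36 mm across up to its shoulder at about z = 45 mm, cap 19 mm across, 75 mm high over all; stands; origin: centre of its underside, z up; 0.07 kg
- conical_tube: 15 ml conical tube with screw cap, lying; 22 wide along its x by 113 long along its y by 23 mm high (fingers hold up to 21 mm); origin: under its middle, at bench level, z up; does not roll; 0.016 kg
- wash_bottle: middle-sized of the three pale screw-cap lab bottles, body 50 mm across up to its shoulder at about z = 62 mm, cap 26 mm across, 105 mm high; stands; origin: centre of its underside, z up; 0.16 kg
- buffer_bottle: largest of the three pale screw-cap lab bottles, 66 mm across and 135 mm high, stands loose in the stock; origin: centre of its underside; not wanted, to be left alone
- beaker: glass beaker, 59 mm across and 72 mm high, stands loose in the stock; origin: centre of its underside; not wanted, to be left alone
There are look-alikes about, which are no part of the job. Leave any blue look-alike of the small_bottle alone.

How it is judged (in metres and radians):
At the end, for the whole second after the job is handed in: Each of the five things rests on the floor of its own pocket: origin within 12 mm (tube 14 mm) of the pocket centre along each tray axis and 3 mm of the floor's height, tilted less than 7 degrees, released and at rest (x of timer in the frame of staining_tray between -0.012 and 0.012 m and y of timer in the frame of staining_tray between -0.089 and -0.065 m and z of timer in the frame of staining_tray between 0 and 0.006 m and angle between each of timer, dish, small_bottle, conical_tube, wash_bottle's own z axis and vertical below 0.12 rad and linear speed of each of timer, dish, small_bottle, conical_tube, wash_bottle below 0.02 m/s and angular speed of each of timer, dish, small_bottle, conical_tube, wash_bottle below 0.2 rad/s and x of dish in the frame of staining_tray between -0.012 and 0.012 m and y of dish in the frame of staining_tray between -0.002 and 0.022 m and z of dish in the frame of staining_tray between 0 and 0.006 m and x of small_bottle in the frame of staining_tray between -0.012 and 0.012 m and y of small_bottle in the frame of staining_tray between 0.076 and 0.1 m and z of small_bottle in the frame of staining_tray between 0 and 0.006 m and x of conical_tube in the frame of sampling_tray between -0.039 and -0.011 m and y of conical_tube in the frame of sampling_tray between -0.056 and -0.028 m and z of conical_tube in the frame of sampling_tray between 0 and 0.006 m and x of wash_bottle in the frame of sampling_tray between -0.012 and 0.012 m and y of wash_bottle in the frame of sampling_tray between 0.068 and 0.092 m and z of wash_bottle in the frame of sampling_tray between 0 and 0.006 m); the robot touches nothing.
It fails at once if the largest bottle or the beaker, which are not wanted, is moved by more than 25 mm (distance of any of buffer_bottle, beaker from where it was at the start of the episode above 0.025 m).
It fails at once if the small or the middle-sized (wash) bottle is tipped by more than 35 degrees (angle between any of small_bottle, wash_bottle's own z axis and vertical above 0.61 rad).
It fails at once if one of the five things is dropped (falls free from more than about 25 mm) ((contact force between the fingers and timer below 0.05 N and linear speed of timer above 0.7 m/s) or (contact force between the fingers and dish below 0.05 N and linear speed of dish above 0.7 m/s) or (contact force between the fingers and small_bottle below 0.05 N and linear speed of small_bottle above 0.7 m/s) or (contact force between the fingers and conical_tube below 0.05 N and linear speed of conical_tube above 0.7 m/s) or (contact force between the fingers and wash_bottle below 0.05 N and linear speed of wash_bottle above 0.7 m/s)).
It also fails if it takes over 128 s, if anything falls off the work surface, if the arm or the gripper's body presses on something with over 40 N, if the wrist force passes 120 N, or if a joint passes its speed limit or range.

### The arm

A 7-joint arm with a two-finger parallel gripper is mounted at the origin on a cart in front of the work surface, level with it; the furniture and walls round the work are solid. World frame = base frame: x ahead of the robot, y to its left, z up, the work surface at z = 0. Lengths are in mm, angles in degrees, forces in N, time in s.
With the tool pointing down it reaches from about 425 to 875 mm from the base axis. Payload 9.9 kg.
Tool frame: the origin (TCP) lies between the finger pads; the fingertips stand 8 mm ahead of it and the grasp point (between the pads) lies 11 mm behind it; z points along the fingers, y is the line along which they close (so a half turn about z gives the same grasp; the last joint's range is limited). The gripper opens to 85 mm and grips with 20 to 120 N. Pads are 22 mm wide; open, the fingers measure 114 mm over their backs; the gripper's body (76 mm by 85 mm) begins 54 mm behind the grasp point. The pads swing forward as they close: fully open they stand 13 mm farther back than shut.
Start: joints at [72.09, 32.985, 1.427, 82.34, -0.859, 64.687, -3.237], TCP at [153.1, -657.411, 207.889] pointing down, gripper open.
Joint ranges: [-157.87, 157.87], [-19.46, 123.44], [-87.15, 90], [11.01, 140.99], [-62.26, 242.26], [9.8, 113.94], [-161.44, 161.44]. Speed limits (degrees/s): [127.2, 127.2, 172.46, 172.46, 180, 180, 180].

### API

Orientations are given as [roll, pitch, yaw] about the fixed x, y, z axes, in that order (R = Rz(yaw) Ry(pitch) Rx(roll)).
In Python, from station import r gives the robot as it stands.
- The arm moves only by the shell command python3 -m pendant 'ROWS'. ROWS is JSON, a list of rows, each a list of 3 entries, a list of its own where there are three numbers: the shift along the tool's x, y, z in mm, then the turn, a rotation vector about the tool's x, y, z in rad, then the finger opening in mm, from 0 to 85.4. In form: [[[tx, ty, tz], [rx, ry, rz], gripper], ...]. A call has 1 to 12 rows; each row shifts and turns the commanded pose from where the row before left it, along the tool's axes as they then stand; what a row does not reach is not made up. A row lasts 1/12 s, in which the tool goes at most 41.7 mm and 7.16 degrees, less where a joint would pass 70% of its speed; a pose out of reach is approached as far as the arm can. A call is refused whole if a number of a shift passes 41.7 or a number of a turn 0.125, either way. A call with a gripper value outside its range is refused whole. The fingers move at their own pace and stop on an object; the grip force is fixed at half the most. Time passes only in rows, so rows that do not move let the fingers close. It gives the time, the measured TCP pose, the force, the opening and the grip force at its end, in the units of the state.
- r.state(): the state, without advancing time (a new reading comes with each control period).
- r.capture(name): name is "scene" or "side" or "wrist"; returns a dict with "frame" (420x560x3 uint8, blue, green, red), "depth" (420x560 float32, mm along the optical axis (not along the pixel's ray), 0 where there is no reading), "fx", "fy", "cx", "cy" (pixels), "rvec" (rotation vector, rad) and "tvec" (3), from world to camera coordinates, as OpenCV has them. Camera axes: x right, y down, z forward; pixel columns grow to the right and rows downward; lengths in mm; the calibration is good to about 2 mm. A picture is of the moment at which its call begins.
- r.close_job(): hands the job in; it is judged then, once.
The state is a dict: "t": time; "joint_positions": joint angles; "joint_velocities": joint speeds; "joint_torque": joint torques, N m; "ee_pos": TCP position; "eef_rot": TCP orientation; "wrist_force": force on the tool from outside, world axes, zero at the start; "wrist_torque": the same for the moment, N m; "finger_gap": finger opening in mm; "gripper_force": force on a finger pad.
Only numpy, scipy, OpenCV 4.12 (cv2) and the standard library are available. Lean on these libraries where they do the work, as an engineer would, in place of code of your own. Each camera call takes 0.05 s, during which the arm holds its last target. There are 200 camera calls.

## Working session

There is one attempt and no reset: what is moved stays moved. The work goes in short steps, Python scripts to look and compute and a shell command to move; the robot and the scene stay as the last step left them, time stands still between calls to the robot, and variables do not carry over. Pictures are saved under pics/ and viewed, at most 14 in all, crops included, and the job is handed in when it is done.

```bash
mkdir -p pics
cat > h.py <<'E'
import numpy as np, cv2
from station import r
def cap(n):
    c=r.capture(n); c['R']=cv2.Rodrigues(np.array(c['rvec'],float))[0]; c['t']=np.array(c['tvec'],float).ravel(); return c
def cloud(c):
    d=c['depth'].astype(float); v,u=np.indices(d.shape)
    P=np.stack([(u-c['cx'])/c['fx']*d,(v-c['cy'])/c['fy']*d,d],-1)
    W=(P-c['t'])@c['R']; W[d==0]=np.nan; return W
E
python3 - <<'E'
from h import *
import pickle
for n in ('scene','side','wrist'):
    c=cap(n); pickle.dump(c,open(n+'.pkl','wb')); 
    print(n,-c['R'].T@c['t'])
    if n!='wrist': cv2.imwrite(f'pics/{n}0.png',cv2.resize(c['frame'],(800,600)))
s=r.state(); print(s)
E
```

```text
scene [143.09627971 723.23510375 822.41844178]
side [-106.28086666  425.50525341  878.97487175]
wrist [ 222.63094783 -640.98301016  372.77403923]
{'t': 0.15, 'joint_positions': array([72.08964904, 33.01993924,  1.42489127, 82.37510204, -0.86047329,
       64.68873684, -3.23721718]), 'joint_velocities': array([ 0.02032236, -0.20965557,  0.02249661, -0.10305156, -0.00058793,
        0.01901809, -0.02275344]), 'joint_torque': array([ 3.48602895e-03, -7.66265345e+01,  2.25328624e+00, -2.86176431e+01,
        1.56057224e-02,  9.96808580e-03,  2.48130067e-05]), 'ee_pos': array([ 153.00787636, -657.03336322,  207.26229956]), 'eef_rot': array([-1.79926876e+02,  3.15464365e-03,  1.31094203e+01]), 'wrist_force': array([-0.53469172, -0.58596925,  0.55939482]), 'wrist_torque': array([-0.00651025, -0.01938699, -0.02773915]), 'gripper_force': 0.0, 'finger_gap': 85.43119353745053}
```

View pics/scene0.png

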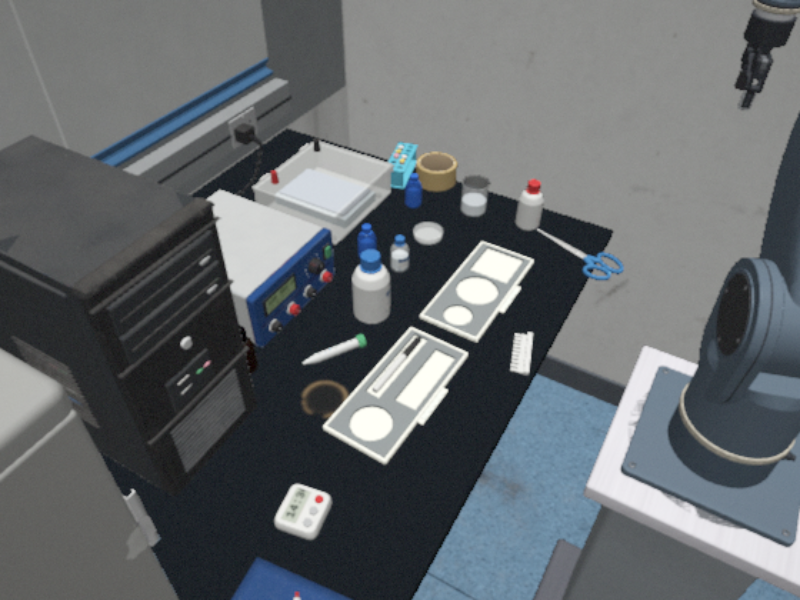

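View pics/side0.png

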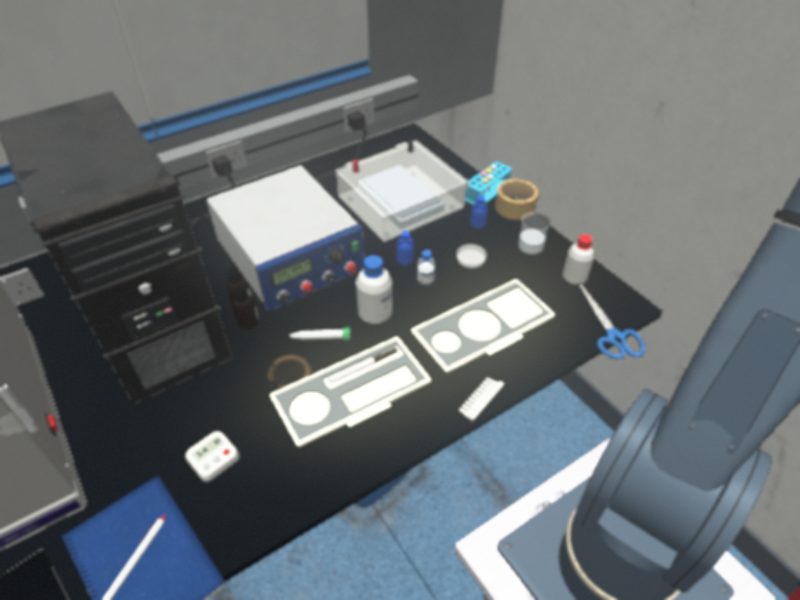

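The scene view shows (800x600 px) the timer at (303,511), tube (335,350), dish (428,232), small bottle (400,252), largest bottle (371,290), red-capped bottle (530,205), beaker (475,195), staining tray around (478,290) and sampling tray around (398,393). The side view agrees. Next I'll build an orthographic top view from the depth.

```bash
cat > top.py <<'E'
from h import *
import pickle
H=None
# orthographic top view 1mm/px: x 300..900 up->, y -450..450
W_,H_=900,650; x0,y0=300,-450
hm=np.full((H_,W_),-50.); col=np.zeros((H_,W_,3),np.uint8)
S={}
for n in ('scene','side'):
    c=pickle.load(open(n+'.pkl','rb')); W=cloud(c); S[n]=(c,W)
    big=cv2.resize(W.astype(np.float32),None,fx=3,fy=3,interpolation=cv2.INTER_NEAREST)
    P=W.reshape(-1,3); C=c['frame'].reshape(-1,3)
    ok=np.isfinite(P[:,0])&(P[:,2]<200)&(P[:,2]>-20); P=P[ok];C=C[ok]
    i=(P[:,0]-x0).astype(int); j=(P[:,1]-y0).astype(int)
    k=(i>=1)&(i<H_-1)&(j>=1)&(j<W_-1); P,C,i,j=P[k],C[k],i[k],j[k]
    o=np.argsort(P[:,2])
    for di in (-1,0,1):
        for dj in (-1,0,1):
            ii,jj=i[o]+di,j[o]+dj; up=P[o,2]>hm[ii,jj]
            hm[ii[up],jj[up]]=P[o,2][up]; col[ii[up],jj[up]]=C[o][up]
for n,pts in dict(scene=[(303,511),(335,350),(428,232),(400,258),(371,300),(530,212),(475,205),(478,290),(398,393),(360,570),(480,400)]).items():
    for u,v in pts: print(n,u,v,S[n][1][int(v*.7),int(u*.7)].round(1))
im=col[::-1,::-1]
im=np.ascontiguousarray(im)
for x in range(300,950,100):
    v=H_-1-(x-x0); cv2.line(im,(0,v),(W_,v),(0,90,0),1); cv2.putText(im,str(x),(2,v-2),0,.5,(0,255,255))
for y in range(-400,450,100):
    u=W_-1-(y-y0); cv2.line(im,(u,0),(u,H_),(0,90,0),1); cv2.putText(im,str(y),(u+2,12),0,.5,(0,255,255))
cv2.imwrite('pics/top.png',cv2.resize(im,(800,578),interpolation=cv2.INTER_AREA)); np.save('hm.npy',hm); np.save('col.npy',col)
E
python3 top.py
```

```text
scene 303 511 [467.4 401.7  19.8]
scene 335 350 [597.3 133.7  17.1]
scene 428 232 [ 614.2 -231.1   18.7]
scene 400 258 [ 608.3 -108.1   40.2]
scene 371 300 [581.   43.7  64.2]
scene 530 212 [ 445.6 -359.2   51. ]
scene 475 205 [ 562.3 -343.9   36.5]
scene 478 290 [ 456.1 -135.3    4.5]
scene 398 393 [462.5 155.4   7.4]
scene 360 570 [ 3.641e+02  4.257e+02 -3.000e-01]
scene 480 400 [343.6  96.7   1. ]
```

View pics/top.png

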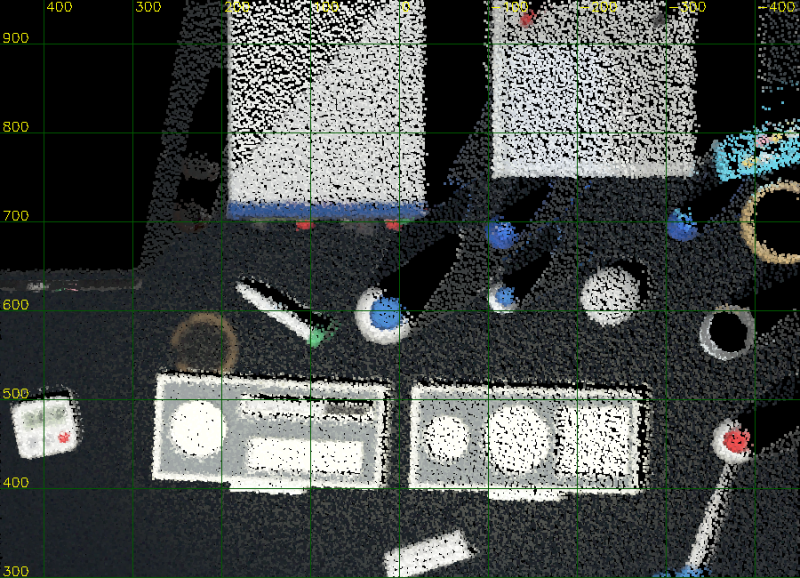

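The top view shows trays slightly rotated, the timer at about (465,397), tube from (630,180) to (570,95), small bottle (615,-112), dish (614,-232), wash bottle (453,-372), beaker (577,-362) and buffer (593,18).

```bash
cat > meas.py <<'E'
from h import *
import pickle
from scipy.optimize import least_squares
P=[];C=[];K=[]
for k,n in enumerate(('scene','side')):
    c=pickle.load(open(n+'.pkl','rb')); W=cloud(c).reshape(-1,3); ok=np.isfinite(W[:,0]); P.append(W[ok]); C.append(c['frame'].reshape(-1,3)[ok]);K.append(np.full(ok.sum(),k))
P=np.vstack(P);C=np.vstack(C).astype(int);K=np.hstack(K)
def sel(cx,cy,rad,z0,z1,k=None): 
    m=(np.hypot(P[:,0]-cx,P[:,1]-cy)<rad)&(P[:,2]>z0)&(P[:,2]<z1)
    return m if k is None else m&(K==k)
def circ(name,cx,cy,R,z0,z1):
    for k in (0,1):
        Q=P[sel(cx,cy,R+15,z0,z1,k)]
        f=lambda p:np.hypot(Q[:,0]-p[0],Q[:,1]-p[1])-R
        s=least_squares(f,[cx,cy],loss='soft_l1'); 
        g=lambda p:np.hypot(Q[:,0]-p[0],Q[:,1]-p[1])-p[2]
        s2=least_squares(g,[cx,cy,R],loss='soft_l1')
        print(name,k,len(Q),s.x.round(1),'free',s2.x.round(1),'zmax',P[sel(cx,cy,R,5,250,k)][:,2].max().round(1))
circ('small',615,-112,18,8,42); circ('wash',453,-372,25,8,58); circ('buffer',593,18,33,8,80); circ('beaker',577,-362,29.5,8,70)
circ('dish',614,-233,31,4,12)
def rect(name,m):
    Q=P[m][:,:2].astype(np.float32); (c,s,a)=cv2.minAreaRect(Q); print(name,len(Q),np.round(c,1),np.round(s,1),round(a,1))
for k in (0,1):
    m=sel(465,397,60,10,25,k); rect('timer',m)
    Q=P[m]; print(np.median(Q[:,2]), Q[:,:2].mean(0))
    m=sel(600,138,75,8,30,k); rect('tube',m)
    Q=P[m][:,:2]; mu=Q.mean(0); w,v=np.linalg.eigh(np.cov((Q-mu).T)); d=v[:,1]; print('tube mean',mu,'dir',d, np.degrees(np.arctan2(d[1],d[0])),np.percentile((Q-mu)@d,[1,99]))
# trays: light cells, height 6..13 (rim/insert)
for name,cx,cy in (('stain',455,-140),('samp',460,150)):
  for k in (0,1):
    m=(abs(P[:,0]-cx)<75)&(abs(P[:,1]-cy)<145)&(P[:,2]>6)&(P[:,2]<13)&(C.min(1)>90)&(K==k); Q=P[m][:,:2]
    def f(p):
        c,s=np.cos(p[2]),np.sin(p[2]); d=Q-p[:2]; x=d[:,0]*c+d[:,1]*s; y=-d[:,0]*s+d[:,1]*c
        return x,y
    # maximise soft containment: percentile edges by iterating angle
    best=None
    for a in np.radians(np.arange(-8,8,.25)):
        x,y=f([cx,cy,a]); e=[np.percentile(x,99.3),*np.percentile(y,[.5,99.5])]
        hist=np.histogram(x,bins=np.arange(-80,80,1.5))[0].astype(float); h2=np.histogram(y,bins=np.arange(-150,150,1.5))[0].astype(float)
        sc=(np.diff(hist)**2).sum()/1+ (np.diff(h2)**2).sum()
        if best is None or sc>best[0]: best=(sc,a,e)
    a=best[1]; e=best[2]; xc,yc=e[0]-58,(e[1]+e[2])/2
    c,s=np.cos(a),np.sin(a); print(name,k,len(Q),'yaw',np.degrees(a),'c',(cx+c*xc-s*yc).round(1),(cy+s*xc+c*yc).round(1),'len',e[2]-e[1])
    rect(name,m)
E
python3 meas.py
```

```text
small 0 122 [ 619.2 -121.1] free [ 619.1 -121.    17.9] zmax 78.7
small 1 103 [ 618.3 -118.8] free [ 617.8 -118.5   17.6] zmax 77.3
wash 0 235 [ 457.  -382.7] free [ 456.9 -382.1   24.5] zmax 109.6
wash 1 238 [ 456.1 -380.6] free [ 455.8 -380.2   24.7] zmax 107.5
buffer 0 540 [600.1  12.7] free [600.   12.8  32.9] zmax 139.2
buffer 1 439 [598.8  14.9] free [599.   14.8  33.2] zmax 138.3
beaker 0 419 [ 578.7 -371.7] free [ 577.6 -370.    26.8] zmax 76.5
beaker 1 440 [ 577.  -369.2] free [ 576.  -367.9   26.7] zmax 76.2
dish 0 49 [ 619.7 -239.2] free [ 623.7 -247.7   39. ] zmax 19.8
dish 1 50 [ 618.2 -236.9] free [ 615.2 -234.4   27.3] zmax 19.1
timer 1006 [471.8 399.4] [62.6 64.7] 10.1
18.798746391120034 [469.52983875 401.24087867]
tube 284 [596.9 136.7] [111.6  23.8] 61.4
tube mean [594.98406332 131.38063609] dir [0.55828288 0.82965066] 56.06286936728406 [-49.34300268  58.60421122]
timer 725 [468.8 399.9] [62.  66.3] 12.7
18.034615261828854 [466.58510039 400.59708638]
tube 228 [598.  136.1] [110.6  22.8] 58.0
tube mean [591.94910711 130.85566287] dir [0.55478062 0.83199667] 56.304394120560076 [-47.63743964  59.04630394]
stain 0 1899 yaw 0.0 c 457.9 -141.3 len 255.1173731686967
stain 1899 [ 452.9 -142.2] [259.2 128. ] 89.1
stain 1 1777 yaw -1.25 c 454.8 -140.0 len 254.81408710310893
stain 1777 [ 451.3 -140.6] [258.8 127.5] 88.3
samp 0 3038 yaw -3.0000000000000004 c 465.4 146.9 len 253.71552234383074
samp 3038 [461.4 146.5] [258.  126.8] 87.5
samp 1 2556 yaw -2.25 c 463.6 148.3 len 253.63013112468394
samp 2556 [459.1 147.9] [256.6 127.2] 87.3
```

```bash
R='[0,0,0],[0,0,-0.1222],85'
python3 -m pendant '[[[0,0,0],[0,0,-0.1222],85],[[0,0,0],[0,0,-0.1222],85],[[0,0,0],[0,0,-0.1222],85],[[0,0,0],[0,0,-0.1222],85],[[0,0,0],[0,0,-0.1222],85],[[0,0,0],[0,0,-0.1222],85],[[0,0,0],[0,0,-0.1222],85],[[0,0,0],[0,0,-0.1222],85],[[0,0,0],[0,0,-0.1222],85],[[0,0,0],[0,0,-0.1222],85],[[0,0,0],[0,0,-0.1222],85],[[0,0,0],[0,0,0],85]]'
python3 -m pendant '[[[27.7,30.2,0],[0,0,0],85],[[27.7,30.2,0],[0,0,0],85],[[27.7,30.2,0],[0,0,0],85],[[27.7,30.2,0],[0,0,0],85],[[27.7,30.2,0],[0,0,0],85],[[27.7,30.2,0],[0,0,0],85],[[27.7,30.2,0],[0,0,0],85],[[27.7,30.2,0],[0,0,0],85],[[27.7,30.2,0],[0,0,0],85],[[27.7,30.2,0],[0,0,0],85],[[0,0,0],[0,0,0],85],[[0,0,0],[0,0,0],85]]'
```

```text
t: 1.15
ee_pos: [152.8, -657.3, 207.5]
eef_rot: [-180.0, -0.0, 90.4]
wrist_force: [-0.0, -0.6, -0.6]
finger_gap: 84.9
gripper_force: 0.0
t: 2.15
ee_pos: [456.8, -377.0, 207.9]
eef_rot: [180.0, -0.1, 90.2]
wrist_force: [-0.4, -1.6, -0.8]
finger_gap: 85.0
gripper_force: 0.0
```

```bash
cat > w.py <<'E'
import sys,pickle; from h import *
c=cap('wrist'); n=sys.argv[1]; pickle.dump((c,r.state()),open(n+'.pkl','wb')); cv2.imwrite(f'pics/{n}.png',c['frame']); print(-c['R'].T@c['t'],c['R'].round(2).tolist())
E
python3 -m pendant '[[[41.6,0,0],[0,0,0],85],[[41.6,0,0],[0,0,0],85],[[41.6,0,0],[0,0,0],85],[[41.6,0,0],[0,0,0],85],[[0,0,0],[0,0,0],85],[[0,0,0],[0,0,0],85]]' | grep pos; python3 w.py w1
python3 -m pendant '[[[41.3,1,0],[0,0,0],85],[[41.3,1,0],[0,0,0],85],[[41.3,1,0],[0,0,0],85],[[41.3,1,0],[0,0,0],85],[[41.3,1,0],[0,0,0],85],[[41.3,1,0],[0,0,0],85],[[41.3,1,0],[0,0,0],85],[[0,0,0],[0,0,0],85],[[0,0,0],[0,0,0],85]]' | grep pos; python3 w.py w2
python3 -m pendant '[[[41.3,1,0],[0,0,0],85],[[41.3,1,0],[0,0,0],85],[[41.3,1,0],[0,0,0],85],[[41.3,1,0],[0,0,0],85],[[41.3,1,0],[0,0,0],85],[[41.3,0,0],[0,0,0],85],[[0,0,0],[0,0,0],85],[[0,0,0],[0,0,0],85]]' | grep pos; python3 w.py w3
python3 - <<'E'
import cv2,numpy as np
a=[cv2.resize(cv2.imread(f'pics/w{i}.png'),(400,300)) for i in (1,2,3)]
cv2.imwrite('pics/w123.png',np.vstack([np.hstack(a[:2]),np.hstack([a[2],a[2]*0])]))
E
```

```text
ee_pos: [453.8, -212.5, 208.3]
[ 453.6016929  -140.94579993  373.93865881] [[1.0, 0.0, -0.0], [0.0, -0.96, 0.28], [0.0, -0.28, -0.96]]
ee_pos: [461.2, 76.3, 207.8]
[461.04167925 147.66669033 373.47798997] [[1.0, 0.0, -0.0], [0.0, -0.96, 0.28], [0.0, -0.28, -0.96]]
ee_pos: [466.0, 323.4, 207.2]
[466.02538376 394.91165003 372.76654875] [[1.0, 0.0, -0.0], [0.0, -0.96, 0.28], [-0.0, -0.28, -0.96]]
```

View pics/w123.png

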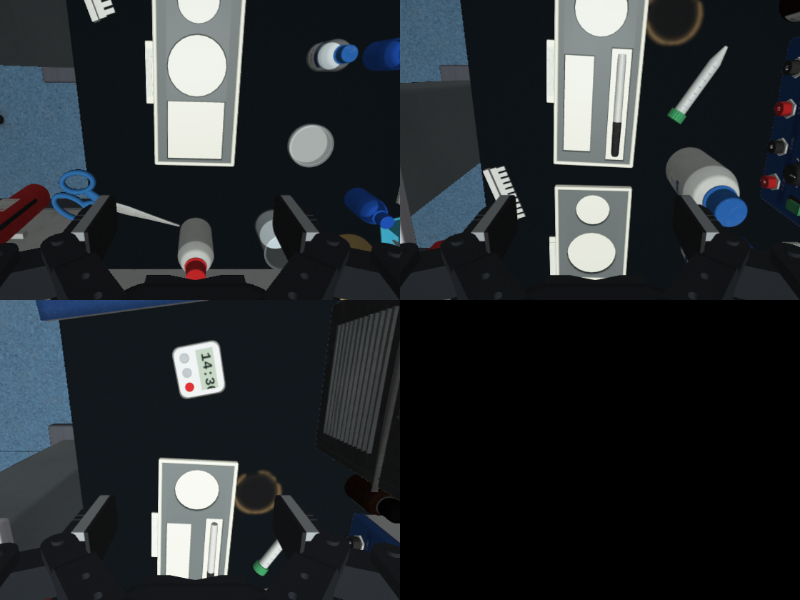

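The wrist views show w1 with the square pocket at about (195,130) and the dish at (311,145); w2 with the tube slot at (578,105), tube (697,85) and small round pocket (592,210); w3 with the timer at (199,370) and wash pocket (196,490). Now I'll measure the pockets, timer, tube and dish by ray-plane intersection.

```bash
cat > ray.py <<'E'
from h import *
import pickle
def ray(c,uv,z):
    uv=np.asarray(uv,float).reshape(-1,2); d=np.c_[(uv[:,0]-c['cx'])/c['fx'],(uv[:,1]-c['cy'])/c['fy'],np.ones(len(uv))]@c['R']
    o=-c['R'].T@c['t']; return (o+d*((z-o[2])/d[:,2])[:,None])[:,:2]
def blobs(n,z,lo,amin=300,vmax=340,box=None):
    c=pickle.load(open(n+'.pkl','rb'))[0]; m=(c['frame'].min(2)>lo).astype(np.uint8); m[vmax:]=0
    for k in cv2.findContours(m,cv2.RETR_EXTERNAL,cv2.CHAIN_APPROX_NONE)[0] if box is None else cv2.findContours(m,cv2.RETR_CCOMP,cv2.CHAIN_APPROX_NONE)[0]:
        if cv2.contourArea(k)<amin: continue
        w=ray(c,k,z).astype(np.float32); (cc,s,a)=cv2.minAreaRect(w)
        M=cv2.moments(w.reshape(-1,1,2)); print(n,k.reshape(-1,2).mean(0).round(),'cent',round(M['m10']/M['m00'],1),round(M['m01']/M['m00'],1),'rect',np.round(cc,1),np.round(s,1),round(a,1))
E
python3 - <<'E'
from ray import *
blobs('w1',6,205,box=1); blobs('w2',6,205,box=1); blobs('w3',6,205,box=1)
print('timer');blobs('w3',10,130,vmax=250)
print('dish/tube'); blobs('w1',8,70); blobs('w2',10,120)
E
```

```text
w1 [273. 181.] cent 453.6 -218.7 rect [ 453.8 -218.8] [80.2 76.4] 88.5
w1 [209. 100.] cent 393.0 -140.6 rect [ 393.1 -140.7] [77.4  9.3] 88.7
w1 [275.  92.] cent 455.8 -132.4 rect [ 455.7 -132.5] [75.8 75.9] 21.4
w1 [278.  12.] cent 457.6 -65.1 rect [457.4 -66.9] [50.4 25. ] 0.2
w1 [275. 135.] cent 454.5 -184.3 rect [ 455.2 -161.2] [216.6 113.8] 88.7
w1 [145.  10.] cent 338.5 -63.6 rect [340.2 -61.9] [19.8 20.7] 16.5
w2 [268. 335.] cent 455.8 -104.8 rect [ 455.7 -103.5] [62.8 15.7] 0.2
w2 [269. 293.] cent 457.8 -53.3 rect [457.9 -53.3] [49.5 46.4] 0.2
w2 [269. 287.] cent 459.6 -45.1 rect [457.6 -64.8] [ 96.1 113.7] 88.7
w2 [249. 143.] cent 437.6 105.9 rect [437.6 105.8] [128.1  37.1] 87.2
w2 [305. 145.] cent 492.1 103.6 rect [492.2 103.2] [149.8  25.1] 87.3
w2 [306. 138.] cent 492.3 98.4 rect [492.7 101.9] [141.7  14.8] 86.9
w2 [210.  99.] cent 401.8 150.0 rect [402.  149.4] [78.1  8.5] 87.3
w2 [281.  19.] cent 468.3 216.8 rect [468.  214.1] [64.1 40.7] 0.2
w2 [275. 136.] cent 462.0 104.6 rect [463.6 128.2] [218.5 114. ] 87.3
w3 [250. 326.] cent 440.0 152.5 rect [439.6 152.7] [33.7 3
[... 988 characters left out ...]
2.2 36.6] 0.2
w1 [272. 111.] cent 453.6 -161.7 rect [ 450.4 -161.8] [217.  126.1] 88.7
w1 [140.  12.] cent 333.8 -65.3 rect [335.6 -62.9] [32.3 26.1] 17.5
w2 [268. 334.] cent 456.2 -101.2 rect [456.3 -99.5] [65.5 18.1] 0.2
w2 [270. 293.] cent 458.0 -50.9 rect [457.8 -50.9] [50.1 50.1] 50.9
w2 [267. 288.] cent 452.9 -44.7 rect [452.9 -60.8] [ 98.7 124.2] 88.7
w2 [128. 258.] cent 308.7 -10.1 rect [309.  -11.1] [ 8.9 49.1] 17.2
w2 [144. 252.] cent 323.8 -4.7 rect [325.1  -4.5] [21.7 44.7] 17.4
w2 [436. 257.] cent 628.8 -5.3 rect [631.2  -9.1] [80.1 58.5] 15.0
w2 [423. 112.] cent 600.4 136.0 rect [602.8 139.7] [97.7 14.7] 57.9
w2 [274. 103.] cent 461.8 127.2 rect [458.7 128.1] [217.4 124.4] 87.3
```

```bash
python3 -m pendant '[[[37.7,2.4,0],[0,0,0],85],[[37.7,2.3,0],[0,0,0],85],[[0,0,0],[0,0,-0.0908],85],[[0,0,0],[0,0,-0.0908],85],[[0,0,40],[0,0,0],85],[[0,0,40],[0,0,0],85],[[0,0,40],[0,0,0],85],[[0,0,30],[0,0,0],85],[[0,0,0],[0,0,0],85],[[0,0,0],[0,0,0],85],[[0,0,0],[0,0,0],85]]'; python3 w.py w4; python3 -c "
from ray import *
blobs('w4',10,130,vmax=330)"
```

```text
t: 5.13
ee_pos: [471.4, 398.2, 59.7]
eef_rot: [179.9, -0.0, 100.4]
wrist_force: [-0.7, 0.6, -0.7]
finger_gap: 84.8
gripper_force: 0.0
[458.21689126 468.32127771 225.38908236] [[0.98, 0.18, 0.0], [0.17, -0.94, 0.28], [0.05, -0.28, -0.96]]
w4 [272. 221.] cent 470.8 398.5 rect [470.8 398.5] [62.2 67.7] 10.4
```

View pics/w4.png

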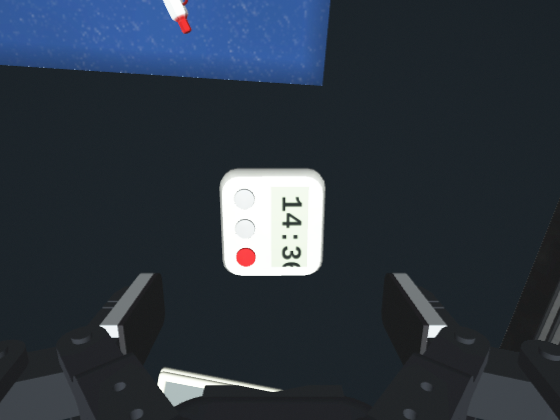

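The timer is centred at px (272,221), midway between the fingers (160 and 385). I'll descend and grip.

```bash
python3 -m pendant '[[[0,0,25],[0,0,0],85],[[0,0,20],[0,0,0],85],[[0,0,4],[0,0,0],85],[[0,0,0],[0,0,0],85],[[0,0,0],[0,0,0],50],[[0,0,0],[0,0,0],50],[[0,0,0],[0,0,0],50],[[0,0,0],[0,0,0],50],[[0,0,0],[0,0,0],50],[[0,0,0],[0,0,0],50],[[0,0,0],[0,0,0],50]]'
python3 -m pendant '[[[0,0,-15],[0,0,0],50],[[0,0,-30],[0,0,0],50],[[0,0,-41],[0,0,0],50],[[0,0,-41],[0,0,0],50],[[0,0,0],[0,0,0],50]]'; python3 w.py w5
```

```text
t: 6.1
ee_pos: [469.5, 399.0, 9.0]
eef_rot: [180.0, -0.0, 100.5]
wrist_force: [-0.9, 0.2, -0.4]
finger_gap: 49.9
gripper_force: 0.0
t: 6.52
ee_pos: [471.6, 402.5, 143.7]
eef_rot: [179.5, -0.4, 100.5]
wrist_force: [0.9, 1.5, 1.1]
finger_gap: 50.1
gripper_force: 0.0
[457.32908523 471.44403579 309.8304101 ] [[0.98, 0.18, 0.01], [0.17, -0.95, 0.27], [0.06, -0.27, -0.96]]
```

View pics/w5.png

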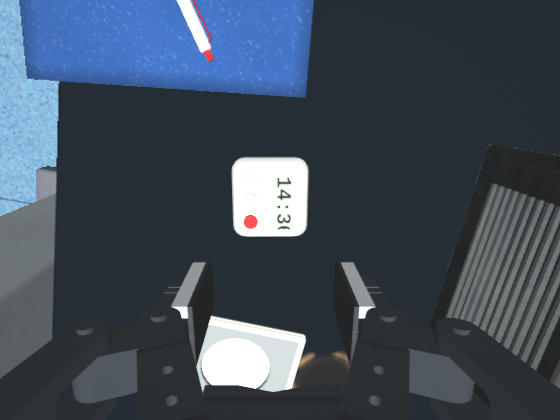

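The fingers missed: the timer is still flat at px (270,197) and the gripper closed to 50 above it. I'll measure the fingertip height relative to the TCP from the wrist depth, open and at 50.

Run:
```python
from ray import *
for n in ('w4','w5'):
    c,s=pickle.load(open(n+'.pkl','rb')); W=cloud(c); T=s['ee_pos']; a=np.radians(s['eef_rot'][2])
    d=W-T; tx=d[...,0]*np.cos(a)+d[...,1]*np.sin(a); ty=d[...,0]*np.sin(a)-d[...,1]*np.cos(a)
    m=(abs(tx)<25)&(abs(ty)<62)&(W[...,2]>28)&(d[...,2]<70); 
    for sg in (1,-1):
        k=m&(ty*sg>0); z=d[...,2][k]; print(n,sg,k.sum(),'tip rel z',np.percentile(z,[0.5,2,5,50]).round(1), 'ty',np.percentile(ty[k],[1,99]).round(1),'tx',np.percentile(tx[k],[1,99]).round(1))
        kk=k&(d[...,2]<np.percentile(z,3)+2); print('   near tip ty',np.percentile(ty[kk],[2,98]).round(1),'tx',np.percentile(tx[kk],[2,98]).round(1))
blobs('w5',10,130,vmax=250)
```

```text
w4 1 3390 tip rel z [36.2 37.3 39.5 55.9] ty [41.8 55.6] tx [-11.   10.8]
   near tip ty [41.9 47.9] tx [-10.3  10.4]
w4 -1 3388 tip rel z [35.9 37.4 39.2 55.7] ty [-56.1 -42.3] tx [-11.   10.8]
   near tip ty [-48.7 -42.4] tx [-10.7  10.1]
w5 1 2875 tip rel z [30.5 32.5 34.9 54.7] ty [25.  38.5] tx [-9.4 12.6]
   near tip ty [25.3 31.6] tx [-8.8 12.3]
w5 -1 2896 tip rel z [30.1 32.3 34.8 54.4] ty [-37.9 -24.4] tx [-9.6 12.6]
   near tip ty [-30.6 -24.4] tx [-8.8 12. ]
w5 [270. 196.] cent 470.7 398.9 rect [470.7 398.9] [62.2 67.3] 10.5
w5 [194.  24.] cent 393.2 516.5 rect [392.9 517.2] [ 9.6 38.8] 34.3
w5 [ 22. 104.] cent 272.5 420.9 rect [275.5 434.4] [150.1  43.9] 89.3
```

Run:
```python
from ray import *
for n,o,bk in (('w4',42.3,13),('w5',25,3)):
    c,s=pickle.load(open(n+'.pkl','rb')); T=s['ee_pos']; a=np.radians(s['eef_rot'][2])
    for rel in (-8+bk,10,20,30,36,40):
        p=[]
        for sg in (1,-1):
            w=T+sg*o*np.array([np.sin(a),-np.cos(a),0])+11*np.array([np.cos(a),np.sin(a),0])+[0,0,rel]
            q=c['R']@w+c['t']; p+=[round(c['fx']*q[0]/q[2]+c['cx']),round(c['fy']*q[1]/q[2]+c['cy'])]
        print(n,rel,p)
    for u,v in ([(158,280),(150,300),(140,325),(272,221)] if n=='w4' else [(207,270),(200,300),(270,197)]):
        print(u,v,c['depth'][v,u],cloud(c)[v,u].round(1)-T)
```

```text
w4 5 [366, 239, 181, 239]
w4 10 [368, 242, 178, 242]
w4 20 [374, 251, 172, 251]
w4 30 [381, 261, 165, 261]
w4 36 [385, 267, 161, 267]
w4 40 [388, 272, 158, 272]
158 280 137.40422 [-43.23257542   0.08500911  40.23173023]
150 300 129.05359 [-42.93257542  -2.81499089  49.73173023]
140 325 119.183235 [-42.33257542  -5.41499089  60.83173023]
272 221 218.12285 [ -1.23257542   3.98500911 -42.66826977]
w5 -5 [321, 232, 220, 233]
w5 10 [326, 243, 216, 243]
w5 20 [329, 251, 213, 252]
w5 30 [333, 261, 209, 261]
w5 36 [336, 267, 207, 267]
w5 40 [337, 271, 205, 272]
207 270 142.48929 [-26.21980124   6.2282776   38.37427123]
200 300 128.13219 [-25.51980124   2.5282776   54.37427123]
270 197 302.41824 [  -0.31980124   -0.1717224  -124.62572877]
```

Both the pixel rows and the depth put the tips about 36 mm above the reported TCP when open, and about 31 mm above at 50 mm. So the reported TCP reads roughly 30 mm low for this tool. I'll lower further with force checks.

```bash
python3 -m pendant '[[[0,0,0],[0,0,0],85],[[0,0,0],[0,0,0],85],[[0,0,0],[0,0,0],85],[[0,0,41],[0,0,0],85],[[0,0,41],[0,0,0],85],[[0,0,40],[0,0,0],85],[[0,0,14],[0,0,0],85],[[0,0,5],[0,0,0],85],[[0,0,5],[0,0,0],85],[[0,0,0],[0,0,0],85]]'
python3 -m pendant '[[[0,0,4],[0,0,0],85],[[0,0,4],[0,0,0],85],[[0,0,4],[0,0,0],85],[[0,0,2],[0,0,0],85],[[0,0,0],[0,0,0],85]]'; python3 w.py w6
python3 - <<'E'
from ray import *
n='w6';c,s=pickle.load(open(n+'.pkl','rb')); W=cloud(c); T=s['ee_pos']; a=np.radians(s['eef_rot'][2])
d=W-T; tx=d[...,0]*np.cos(a)+d[...,1]*np.sin(a); ty=d[...,0]*np.sin(a)-d[...,1]*np.cos(a)
for sg in (1,-1):
    k=(abs(tx)<9)&(ty*sg>38)&(ty*sg<50)&(W[...,2]<60); print(sg,k.sum(),np.histogram(W[...,2][k],bins=np.arange(-6,60,4)))
E
```

```text
t: 7.4
ee_pos: [469.3, 399.1, -10.5]
eef_rot: [-180.0, 0.0, 100.5]
wrist_force: [-0.2, 0.1, 0.5]
finger_gap: 84.5
gripper_force: 0.0
t: 7.82
ee_pos: [469.5, 398.8, -24.2]
eef_rot: [-180.0, 0.0, 100.5]
wrist_force: [0.2, 0.4, 0.2]
finger_gap: 84.4
gripper_force: 0.0
[456.43697433 469.10193316 141.40622009] [[0.98, 0.18, -0.0], [0.18, -0.94, 0.28], [0.05, -0.28, -0.96]]
1 2924 (array([  1, 888,   0,   0,  71, 152, 179, 182, 193, 221, 233, 251, 200,
       311,  42,   0]), array([-6, -2,  2,  6, 10, 14, 18, 22, 26, 30, 34, 38, 42, 46, 50, 54, 58]))
-1 2954 (array([  5, 901,   0,   0,  77, 148, 176, 175, 200, 222, 239, 249, 195,
       327,  40,   0]), array([-6, -2,  2,  6, 10, 14, 18, 22, 26, 30, 34, 38, 42, 46, 50, 54, 58]))
```

View pics/w6.png

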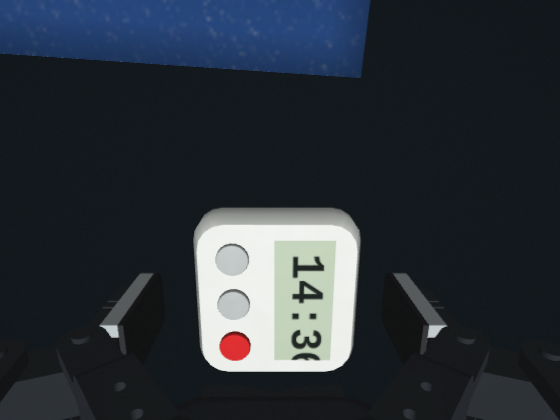

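The tips are now beside the timer at z of about 11, matching the corrected model. Closing.

```bash
python3 -m pendant '[[[0,0,0],[0,0,0],50],[[0,0,0],[0,0,0],50],[[0,0,0],[0,0,0],50],[[0,0,0],[0,0,0],50],[[0,0,0],[0,0,0],50],[[0,0,0],[0,0,0],50]]'
python3 -m pendant '[[[0,0,-10],[0,0,0],50],[[0,0,-20],[0,0,0],50],[[0,0,-35],[0,0,0],50],[[0,0,-35],[0,0,0],50],[[0,0,0],[0,0,0],50],[[0,0,0],[0,0,0],50]]'
```

```text
t: 8.37
ee_pos: [469.7, 399.2, -23.3]
eef_rot: [180.0, -0.0, 100.5]
wrist_force: [-1.4, -1.9, 7.8]
finger_gap: 59.2
gripper_force: 64.3
t: 8.87
ee_pos: [470.5, 400.1, 78.6]
eef_rot: [179.8, -0.1, 100.5]
wrist_force: [0.2, 0.0, -2.0]
finger_gap: 59.6
gripper_force: 65.0
```

```bash
python3 -m pendant '[[[0,0,0],[0,0,0.103],50],[[0,0,0],[0,0,0.103],50],[[-41.2,0,0],[0,0,0],50],[[-41.2,0,0],[0,0,0],50],[[-41.2,0,0],[0,0,0],50],[[-41.2,0,0],[0,0,0],50],[[-41.2,0,0],[0,0,0],50],[[-41.2,0,0],[0,0,0],50],[[-41.2,0,0],[0,0,0],50]]' | grep -v torque
python3 -m pendant '[[[-41.2,-1,0],[0,0,0],50],[[-41.2,-1,0],[0,0,0],50],[[-41.2,-0.5,0],[0,0,0],50],[[-41.2,0,0],[0,0,0],50],[[-41.2,0,0],[0,0,0],50],[[-41.2,0,0],[0,0,0],50],[[-41.2,0,0],[0,0,0],50],[[-41.2,0,0],[0,0,0],50],[[0,0,0],[0,0,0],50],[[0,0,0],[0,0,0],50],[[0,0,0],[0,0,0],50]]'; python3 w.py w7
```

```text
t: 9.62
ee_pos: [461.9, 108.4, 75.2]
eef_rot: [-179.9, 0.0, 88.7]
wrist_force: [1.1, -0.7, -0.3]
finger_gap: 59.4
gripper_force: 65.0
t: 10.53
ee_pos: [452.6, -218.3, 75.2]
eef_rot: [-179.9, -0.1, 88.7]
wrist_force: [-0.6, 0.9, 0.2]
finger_gap: 59.4
gripper_force: 65.0
[ 454.42015325 -147.1162504   240.95465368] [[1.0, -0.02, -0.0], [-0.02, -0.96, 0.28], [-0.01, -0.28, -0.96]]
```

View pics/w7.png

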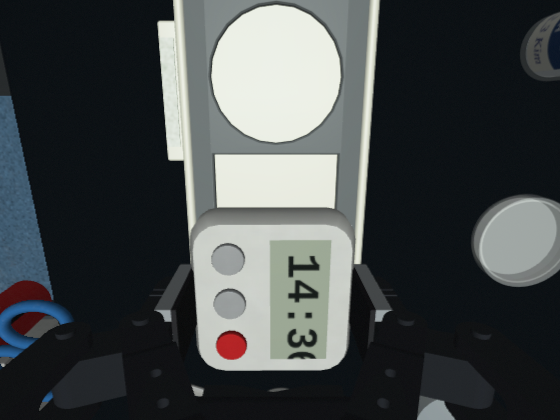

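The timer is held flat and square to its pocket. Lowering.

```bash
python3 -m pendant '[[[0,1,40],[0,0,0],50],[[0,0,35],[0,0,0],50],[[0,0,12],[0,0,0],50],[[0,0,5],[0,0,0],50],[[0,0,3],[0,0,0],50],[[0,0,1],[0,0,0],50],[[0,0,0],[0,0,0],50],[[0,0,0],[0,0,0],50]]'
python3 -m pendant '[[[0,0,0],[0,0,0],66],[[0,0,0],[0,0,0],72],[[0,0,0],[0,0,0],78],[[0,0,0],[0,0,0],78],[[0,0,-15],[0,0,0],78],[[0,0,-40],[0,0,0],78],[[0,0,-40],[0,0,0],85],[[0,0,0],[0,0,0],85],[[0,0,0],[0,0,0],85]]'; python3 w.py w8; python3 -c "
from ray import *
blobs('w8',13,130,vmax=400)
c=pickle.load(open('w8.pkl','rb'))[0];W=cloud(c)
for k in ((-25,-10),(25,10),(-15,-25),(15,28)):
    m=np.hypot(W[...,0]-453.8-k[0],W[...,1]+218.5-k[1])<4; print(k,np.nanmedian(W[...,2][m]))
"
```

```text
t: 11.25
ee_pos: [455.0, -218.9, -19.1]
eef_rot: [179.9, 0.0, 88.7]
wrist_force: [-0.5, -0.0, 0.1]
finger_gap: 58.9
gripper_force: 65.0
t: 12.0
ee_pos: [455.5, -219.6, 77.0]
eef_rot: [179.8, 0.1, 88.7]
wrist_force: [0.1, 0.2, -0.4]
finger_gap: 84.8
gripper_force: 0.0
[ 456.55317124 -147.83836101  242.54815464] [[1.0, -0.02, 0.0], [-0.02, -0.96, 0.28], [-0.0, -0.28, -0.96]]
w8 [175. 383.] cent 379.9 -346.2 rect [ 379.3 -347.1] [10.1 43.6] 67.1
w8 [518. 243.] cent 610.7 -235.2 rect [ 613.3 -237.3] [54.5 58.3] 0.8
w8 [270. 208.] cent 454.0 -216.2 rect [ 454.  -216.2] [77.7 74.8] 88.7
w8 [270.  71.] cent 455.8 -132.7 rect [ 455.8 -132.8] [74.  74.2] 81.3
w8 [266. 167.] cent 438.8 -183.5 rect [ 449.9 -180.4] [172.8 122.3] 88.7
(-25, -10) 20.20349446672659
(25, 10) 20.494211645760473
(-15, -25) 20.770160638789733
(15, 28) 19.74275843738281
```

View pics/w8.png

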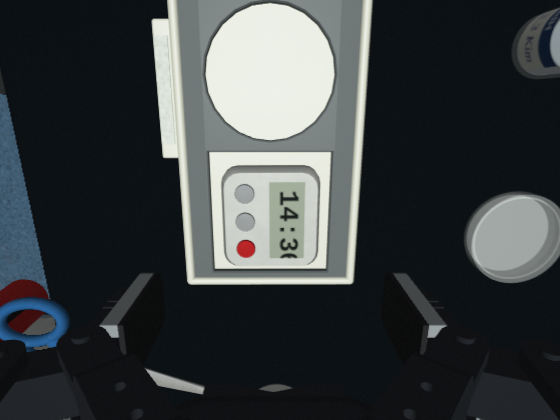

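```bash
python3 -c "
from ray import *
c=pickle.load(open('w8.pkl','rb'))[0]
print(ray(c,[(270.5,216)],20),ray(c,[(516,238)],10))"
python3 -m pendant '[[[-4,41,0],[0,0,0],85],[[-4,41,0],[0,0,0],85],[[-4,41,0],[0,0,0],85],[[-4,41,0],[0,0,0],85],[[0,0,0],[0,0,0],85],[[0,0,30],[0,0,0],85],[[0,0,0],[0,0,0],85],[[0,0,0],[0,0,0],85]]'; python3 w.py w9
```

```text
[[ 454.38432831 -216.33221794]] [[ 617.35927641 -238.52048116]]
t: 12.72
ee_pos: [615.5, -237.9, 42.3]
eef_rot: [-179.7, -0.1, 88.8]
wrist_force: [-0.9, 0.1, 1.2]
finger_gap: 85.1
gripper_force: 0.0
[ 618.02748022 -166.72587729  207.98876435] [[1.0, -0.02, -0.01], [-0.02, -0.96, 0.28], [-0.01, -0.28, -0.96]]
```

View pics/w9.png

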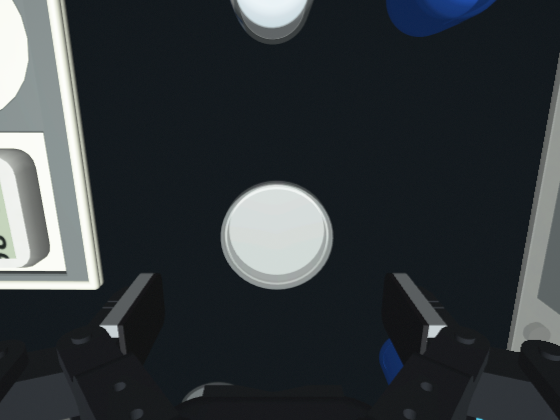

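The timer sits within 2 mm of its pocket centre. The dish is at px (277,235), about 3 mm to +x of the finger middle (272). I'll correct for that and descend.

```bash
python3 -m pendant '[[[-1,2.5,30],[0,0,0],85],[[0,0,28],[0,0,0],85],[[0,0,6],[0,0,0],85],[[0,0,5],[0,0,0],85],[[0,0,0],[0,0,0],85],[[0,0,0],[0,0,0],85]]'
python3 -m pendant '[[[0,0,0],[0,0,0],45],[[0,0,0],[0,0,0],45],[[0,0,0],[0,0,0],45],[[0,0,0],[0,0,0],45],[[0,0,0],[0,0,0],45],[[0,0,0],[0,0,0],45]]'
```

```text
t: 13.27
ee_pos: [621.2, -239.7, -22.5]
eef_rot: [179.9, 0.0, 88.7]
wrist_force: [0.8, 0.2, 1.2]
finger_gap: 84.8
gripper_force: 0.0
t: 13.77
ee_pos: [621.1, -239.8, -22.2]
eef_rot: [179.9, 0.1, 88.7]
wrist_force: [-1.8, -0.7, 9.2]
finger_gap: 54.8
gripper_force: 61.6
```

```bash
python3 -m pendant '[[[0,0,0],[0,0,0],70],[[0,0,0],[0,0,0],70],[[0,0,0],[0,0,0],70],[[0,0,3],[0,0,0],70],[[0,0,1],[0,0,0],70],[[0,0,0],[0,0,0],70],[[0,0,0],[0,0,0],70]]'
python3 -m pendant '[[[0,0,0],[0,0,0],45],[[0,0,0],[0,0,0],45],[[0,0,0],[0,0,0],45],[[0,0,0],[0,0,0],45],[[0,0,0],[0,0,0],45],[[0,0,0],[0,0,0],45]]'; python3 w.py w10;python3 - <<'E'
from ray import *
n='w10';c,s=pickle.load(open(n+'.pkl','rb')); W=cloud(c); T=s['ee_pos']; a=np.radians(s['eef_rot'][2])
d=W-T; tx=d[...,0]*np.cos(a)+d[...,1]*np.sin(a); ty=d[...,0]*np.sin(a)-d[...,1]*np.cos(a)
for sg in (1,-1):
    k=(abs(tx)<14)&(ty*sg>29)&(ty*sg<40)&(W[...,2]<60); print(sg,k.sum(),np.histogram(W[...,2][k],bins=np.arange(-6,30,3)))
E
```

```text
t: 14.35
ee_pos: [620.2, -239.5, -28.4]
eef_rot: [-180.0, -0.0, 88.7]
wrist_force: [0.9, 0.5, -0.2]
finger_gap: 70.1
gripper_force: 0.0
t: 14.85
ee_pos: [621.3, -239.5, -27.1]
eef_rot: [179.9, 0.0, 88.7]
wrist_force: [0.2, -0.5, 7.0]
finger_gap: 55.3
gripper_force: 67.2
[ 622.5528409  -168.00650705  138.49448937] [[1.0, -0.02, 0.0], [-0.02, -0.96, 0.28], [-0.0, -0.28, -0.96]]
1 3089 (array([  0, 277, 108,  29,  70,  82,  85,  94,  98,  98, 117]), array([-6, -3,  0,  3,  6,  9, 12, 15, 18, 21, 24, 27]))
-1 3072 (array([  0, 276,  96,  24,  68,  75,  88,  94, 103,  97, 113]), array([-6, -3,  0,  3,  6,  9, 12, 15, 18, 21, 24, 27]))
```

```bash
python3 -m pendant '[[[0,0,-10],[0,0,0],45],[[0,0,-25],[0,0,0],45],[[0,0,-35],[0,0,0],45],[[20.8,-33.5,0],[0,0,0],45],[[20.8,-33.5,0],[0,0,0],45],[[20.8,-33.5,0],[0,0,0],45],[[20.8,-33.5,0],[0,0,0],45],[[20.8,-33.5,0],[0,0,0],45],[[0,0,0],[0,0,0],45],[[0,0,0],[0,0,0],45],[[0,0,0],[0,0,0],45]]'; python3 w.py w11
```

```text
t: 15.82
ee_pos: [456.4, -132.2, 42.6]
eef_rot: [179.9, 0.0, 88.7]
wrist_force: [1.3, 0.1, 0.1]
finger_gap: 55.8
gripper_force: 63.8
[457.70561846 -60.63603878 208.2451695 ] [[1.0, -0.02, 0.0], [-0.02, -0.96, 0.28], [-0.0, -0.28, -0.96]]
```

View pics/w11.png

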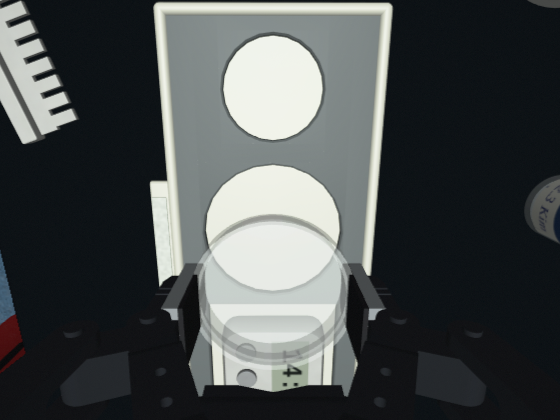

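The dish is held level and lined up with its pocket. Lower until the tips are just above the insert, then release.

```bash
python3 -m pendant '[[[0,0,30],[0,0,0],45],[[0,0,20],[0,0,0],45],[[0,0,8],[0,0,0],45],[[0,0,4],[0,0,0],45],[[0,0,2],[0,0,0],45],[[0,0,0],[0,0,0],45],[[0,0,0],[0,0,0],45]]'
python3 -m pendant '[[[0,0,0],[0,0,0],62],[[0,0,0],[0,0,0],66],[[0,0,0],[0,0,0],70],[[0,0,0],[0,0,0],74],[[0,0,-15],[0,0,0],74],[[0,0,-40],[0,0,0],74],[[0,0,-40],[0,0,0],85],[[0,0,0],[0,0,0],85],[[0,0,0],[0,0,0],85]]'; python3 w.py w12; python3 -c "
from ray import *
c=pickle.load(open('w12.pkl','rb'))[0];W=cloud(c)
for k in ((-20,0),(20,0),(0,-20),(0,20)):
    m=np.hypot(W[...,0]-455.8-k[0],W[...,1]+131.7-k[1])<4; print(k,np.nanmedian(W[...,2][m]))
"
```

```text
t: 16.45
ee_pos: [455.8, -132.0, -21.5]
eef_rot: [179.9, 0.0, 88.7]
wrist_force: [-0.1, -0.7, 0.4]
finger_gap: 55.2
gripper_force: 63.8
t: 17.2
ee_pos: [456.5, -132.4, 74.9]
eef_rot: [179.8, 0.1, 88.7]
wrist_force: [0.8, -0.4, -0.7]
finger_gap: 84.3
gripper_force: 0.0
[457.47902863 -60.75258315 240.45057125] [[1.0, -0.02, 0.0], [-0.02, -0.96, 0.28], [-0.0, -0.28, -0.96]]
(-20, 0) 16.734710365827674
(20, 0) 16.907982738793862
(0, -20) 16.799943742159776
(0, 20) 16.829596469789408
```

View pics/w12.png

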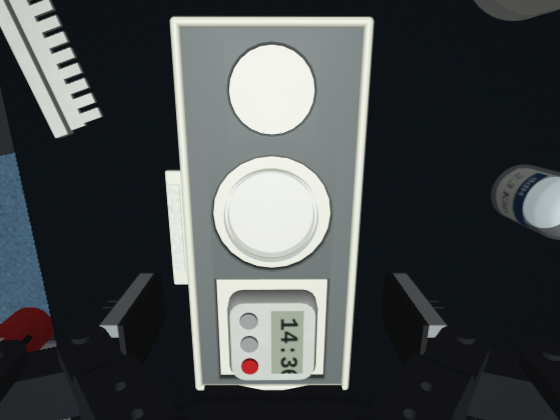

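The dish is seated, with its top at z = 17 on all sides. Next the tube, going along x = 456 to stay clear of the large bottle.

```bash
python3 -m pendant '[[[38.4,-0.9,0],[0,0,0],85],[[38.4,-0.9,0],[0,0,0],85],[[38.4,-0.9,0],[0,0,0],85],[[38.4,-0.9,0],[0,0,0],85],[[38.4,-0.9,0],[0,0,0],85],[[38.4,-0.9,0],[0,0,0],85],[[38.4,-0.9,0],[0,0,0],85],[[0.8,35.2,0],[0,0,0],85],[[0.8,35.2,0],[0,0,0],85],[[0.8,35.2,0],[0,0,0],85],[[0.8,35.2,0],[0,0,0],85],[[0,0,0],[0,0,0],85]]' | grep -E 'pos|rot|force'
python3 -m pendant '[[[0,0,0],[0,0,0.1054],60],[[0,0,0],[0,0,0.1054],60],[[0,0,0],[0,0,0.1054],60],[[0,0,0],[0,0,0.1054],60],[[0,0,0],[0,0,0.1054],60],[[0,0,0],[0,0,0],60],[[0,0,0],[0,0,0],60],[[0,0,0],[0,0,0],60]]';  python3 w.py w13
cat > t.py <<'E'
from ray import *
c,s=pickle.load(open('w13.pkl','rb')); W=cloud(c)
m=(np.hypot(W[...,0]-597.5,W[...,1]-136.5)<75)&(W[...,2]>5)&(W[...,2]<28); mm=m.astype(np.uint8)
n,l,st,_=cv2.connectedComponentsWithStats(mm); i=1+st[1:,4].argmax(); Q=W[l==i][:,:2].astype(np.float32)
print(cv2.minAreaRect(Q),len(Q)); uv=np.argwhere(l==i)[:,::-1]; print('px',uv.mean(0),uv.min(0),uv.max(0))
E
python3 t.py
```

```text
ee_pos: [601.3, 136.2, 70.8]
eef_rot: [179.9, -0.0, 88.6]
wrist_force: [-0.6, 0.0, 0.1]
gripper_force: 0.0
t: 18.92
ee_pos: [595.2, 137.0, 72.0]
eef_rot: [-180.0, 0.1, 58.8]
wrist_force: [0.6, 0.9, -0.1]
finger_gap: 60.3
gripper_force: 0.0
[632.44188289 198.2424307  237.54620526] [[0.86, -0.52, -0.0], [-0.5, -0.82, 0.28], [-0.15, -0.24, -0.96]]
((597.6101684570312, 135.60427856445312), (112.65653228759766, 21.610628128051758), 59.400840759277344) 4160
px [280.125  225.2625] [262 128] [294 305]
```

```bash
python3 -m pendant '[[[0,3,30],[0,0,-0.01],60],[[0,0,40],[0,0,0],60],[[0,0,16],[0,0,0],60],[[0,0,6],[0,0,0],60],[[0,0,3],[0,0,0],60],[[0,0,0],[0,0,0],60],[[0,0,0],[0,0,0],60]]'
python3 -m pendant '[[[0,0,0],[0,0,0],10],[[0,0,0],[0,0,0],10],[[0,0,0],[0,0,0],10],[[0,0,0],[0,0,0],10],[[0,0,0],[0,0,0],10],[[0,0,0],[0,0,0],10],[[0,0,0],[0,0,0],10]]'
```

```text
t: 19.55
ee_pos: [599.1, 135.9, -20.9]
eef_rot: [179.9, -0.1, 59.1]
wrist_force: [-0.2, 0.5, 1.3]
finger_gap: 60.2
gripper_force: 0.0
t: 20.13
ee_pos: [599.0, 135.7, -21.0]
eef_rot: [179.9, -0.1, 59.1]
wrist_force: [0.2, -0.5, 6.7]
finger_gap: 20.0
gripper_force: 59.7
```

```bash
python3 -m pendant '[[[0,0,-10],[0,0,0],10],[[0,0,-25],[0,0,0],10],[[0,0,-35],[0,0,0],10],[[0,0,0],[0,0,-0.1235],10],[[0,0,0],[0,0,-0.1235],10],[[0,0,0],[0,0,-0.1235],10],[[0,0,0],[0,0,-0.1235],10],[[-9.2,-40,0],[0,0,0],10],[[-9.2,-40,0],[0,0,0],10],[[-9.2,-40,0],[0,0,0],10],[[-9.2,-40,0],[0,0,0],10],[[0,0,0],[0,0,0],10]]'
python3 -m pendant '[[[0,0,0],[0,0,0],10],[[0,0,0],[0,0,0],10],[[0,0,0],[0,0,0],10]]'; python3 w.py w14
cat > t2.py <<'E'
from ray import *
import sys
c,s=pickle.load(open(sys.argv[1]+'.pkl','rb')); W=cloud(c); z0,z1=map(float,sys.argv[2:4]); 
m=(np.hypot(W[...,0]-437.6,W[...,1]-106.2)<75)&(abs(W[...,0]-437.6)<14)&(W[...,2]>z0)&(W[...,2]<z1)
Q=W[m]; print(cv2.minAreaRect(Q[:,:2].astype(np.float32)),len(Q))
for y in (60,80,140,155): k=abs(Q[:,1]-y)<5; print(y,np.percentile(Q[k,2],95) if k.any() else None)
E
python3 t2.py w14 68 100
```

```text
t: 21.13
ee_pos: [426.6, 102.1, 47.8]
eef_rot: [-179.5, 0.4, 87.5]
wrist_force: [-1.8, -1.1, -1.6]
finger_gap: 20.2
gripper_force: 58.8
t: 21.38
ee_pos: [438.6, 106.7, 48.5]
eef_rot: [179.9, -0.1, 87.4]
wrist_force: [0.4, 0.2, -0.3]
finger_gap: 19.6
gripper_force: 58.8
[441.5252673  177.88943398 214.19985788] [[1.0, -0.04, 0.0], [-0.04, -0.96, 0.28], [-0.01, -0.28, -0.96]]
((437.0501403808594, 111.59603881835938), (102.12405395507812, 28.00684928894043), 84.94084930419922) 9972
60 87.26113367793393
80 87.71610385879767
140 85.05105186399108
155 81.54355800930823
```

```bash
python3 -m pendant '[[[0,0,30],[0,0,0],10],[[0,-0.5,20],[0,0,0],10],[[0,0,9],[0,0,0],10],[[0,0,4],[0,0,0],10],[[0,0,2],[0,0,0],10],[[0,0,0],[0,0,0],10],[[0,0,0],[0,0,0],10]]'
python3 -m pendant '[[[0,0,0],[0,0,0],26],[[0,0,0],[0,0,0],30],[[0,0,0],[0,0,0],36],[[0,0,0],[0,0,0],42],[[0,0,0],[0,0,0],42],[[0,0,-15],[0,0,0],42],[[0,0,-40],[0,0,0],42],[[0,0,-40],[0,0,0],60],[[0,0,0],[0,0,0],60],[[0,0,0],[0,0,0],60]]'; python3 w.py w15; python3 t2.py w15 11 35
cat > prep.py <<'E'
E
```

```text
t: 22.02
ee_pos: [436.9, 106.3, -16.7]
eef_rot: [180.0, -0.0, 87.4]
wrist_force: [1.4, 0.1, -0.5]
finger_gap: 20.3
gripper_force: 58.8
t: 22.85
ee_pos: [436.9, 106.0, 79.6]
eef_rot: [179.8, -0.0, 87.4]
wrist_force: [0.3, -0.1, 0.2]
finger_gap: 59.9
gripper_force: 0.0
[439.64479033 177.30390251 245.28307844] [[1.0, -0.04, 0.0], [-0.04, -0.96, 0.28], [-0.01, -0.28, -0.96]]
((437.5354919433594, 105.50038146972656), (112.85474395751953, 22.1502628326416), 88.4267349243164) 3952
60 24.833152404950216
80 21.375357629957325
140 18.488864826718423
155 14.930356222916243
```

View pics/w15.png

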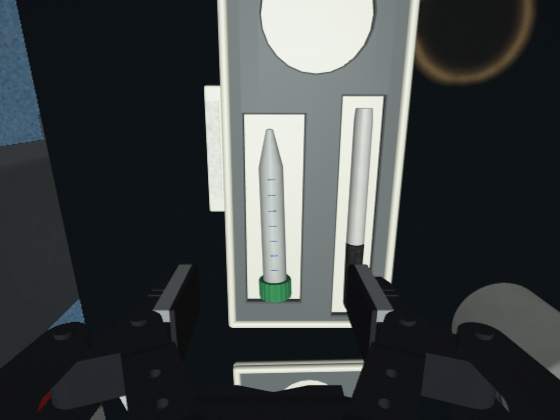

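The tube lies in its slot, centred at (437.5,105.5), with the cap at px (275,288) inside the slot. I'll compare its height profile with the one on the bench to rule out tilt.

Run:
```python
from ray import *
for n,c0,a,zb in (('w13',(597.6,135.6),59.4,0),('w14',(438,106.5),87.4,None),('w15',(437.5,105.5),88,3)):
    c,s=pickle.load(open(n+'.pkl','rb')); W=cloud(c); a=np.radians(a); d=W[...,:2]-c0; l=d[...,0]*np.cos(a)+d[...,1]*np.sin(a); t=-d[...,0]*np.sin(a)+d[...,1]*np.cos(a)
    print(n,[ (q,round(float(np.nanmedian(W[...,2][(abs(t)<3)&(abs(l-q)<3)&(W[...,2]<110)])),1)) for q in (-50,-40,-25,-15,0,15,25,40,50)])
```

```text
w13 [(-50, 21.5), (-40, 18.2), (-25, 17.6), (-15, 17.0), (0, 16.2), (15, 15.2), (25, 14.9), (40, 11.9), (50, 0.6)]
w14 [(-50, nan), (-40, 87.4), (-25, 87.0), (-15, 86.7), (0, 85.7), (15, 85.3), (25, 84.8), (40, 82.3), (50, 78.7)]
w15 [(-50, 24.3), (-40, 21.5), (-25, 20.7), (-15, 20.1), (0, 19.4), (15, 18.7), (25, 18.3), (40, 15.6), (50, 12.8)]
  return np.nanmean(a, axis, out=out, keepdims=keepdims)
```

The profile is shifted up 3 mm uniformly, so the tube is flat on the floor. Next is the small bottle, again passing clear of the buffer bottle, with a narrowed opening because of the blue look-alike behind it.

```bash
python3 -m pendant '[[[-37.6,1.7,0],[0,0,0],54],[[-37.6,1.7,0],[0,0,0],54],[[-37.6,1.7,0],[0,0,0],54],[[-37.6,1.7,0],[0,0,0],54],[[-37.6,1.7,0],[0,0,0],54],[[-37.6,1.7,0],[0,0,0],54],[[1.65,36.3,0],[0,0,0],54],[[1.65,36.3,0],[0,0,0],54],[[1.65,36.3,0],[0,0,0],54],[[1.65,36.3,0],[0,0,0],54],[[1.65,36.3,0],[0,0,0],54],[[0,0,0],[0,0,0],54]]' | grep pos
python3 -m pendant '[[[0,0,0],[0,0,0],54],[[0,0,0],[0,0,0],54],[[0,0,0],[0,0,0],54]]'; python3 w.py w16
cat > bot.py <<'E'
import sys
from ray import *
from scipy.optimize import least_squares
n,cx,cy,R,z0,z1=sys.argv[1],*map(float,sys.argv[2:]); c,s=pickle.load(open(n+'.pkl','rb')); W=cloud(c)
m=(np.hypot(W[...,0]-cx,W[...,1]-cy)<R+12)&(W[...,2]>z0)&(W[...,2]<z1); Q=W[m]
for lo,hi in ((z0,(z0+z1)/2),((z0+z1)/2,z1)):
    q=Q[(Q[:,2]>=lo)&(Q[:,2]<hi)]; f=least_squares(lambda p:np.hypot(q[:,0]-p[0],q[:,1]-p[1])-R,[cx,cy],loss='soft_l1'); print('z',lo,hi,len(q),f.x.round(1),'rms',np.sqrt(np.mean(f.fun**2)).round(1))
m=(np.hypot(W[...,0]-cx,W[...,1]-cy)<R+5)&(W[...,2]<s['ee_pos'][2]+28); print('zmax',np.nanmax(W[...,2][m]),'ee',s['ee_pos'].round(1))
E
python3 bot.py w16 618.8 -120 18 6 44
python3 -c "
from h import *
import pickle
c,s=pickle.load(open('w16.pkl','rb'));W=cloud(c);m=(W[...,0]>650)&(W[...,0]<720)&(abs(W[...,1]+117)<45)&(W[...,2]>8)&(W[...,2]<90);Q=W[m];print(len(Q),np.percentile(Q,[2,98],axis=0))"
```

```text
ee_pos: [623.2, -118.4, 75.7]
t: 24.15
ee_pos: [616.0, -119.7, 76.7]
eef_rot: [-179.8, 0.0, 87.4]
wrist_force: [-0.2, 0.8, 0.2]
finger_gap: 53.7
gripper_force: 0.0
[619.74676122 -48.28192439 242.33682574] [[1.0, -0.04, -0.0], [-0.04, -0.96, 0.28], [-0.02, -0.28, -0.96]]
z 6.0 25.0 342 [ 617.  -120.4] rms 0.2
z 25.0 44.0 447 [ 617.  -120.4] rms 0.2
zmax 76.22313067988156 ee [ 616.3 -119.8   77.2]
4857 [[ 672.27471381 -129.17208485   11.988791  ]
 [ 701.19514804 -100.68550662   75.35107749]]
```

```bash
python3 -m pendant '[[[-0.5,1.5,0],[0,0,0],54],[[0,0,30],[0,0,0],54],[[0,0,30],[0,0,0],54],[[0,0,15],[0,0,0],54],[[0,0,8],[0,0,0],54],[[0,0,5],[0,0,0],54],[[0,0,0],[0,0,0],54],[[0,0,0],[0,0,0],54]]'
python3 -m pendant '[[[0,0,0],[0,0,0],24],[[0,0,0],[0,0,0],24],[[0,0,0],[0,0,0],24],[[0,0,0],[0,0,0],24],[[0,0,0],[0,0,0],24],[[0,0,0],[0,0,0],24]]'; python3 w.py w17;  python3 bot.py w17 617 -120 9.5 58 74
```

```text
t: 24.87
ee_pos: [620.0, -120.3, -9.2]
eef_rot: [179.9, 0.0, 87.4]
wrist_force: [-0.7, -0.4, -0.3]
finger_gap: 54.0
gripper_force: 0.0
t: 25.37
ee_pos: [620.3, -120.4, -8.6]
eef_rot: [179.9, 0.0, 87.4]
wrist_force: [-0.9, 0.5, 6.8]
finger_gap: 34.2
gripper_force: 59.6
[623.17735356 -48.96819548 156.97920436] [[1.0, -0.04, 0.0], [-0.04, -0.96, 0.28], [-0.01, -0.28, -0.96]]
z 58.0 66.0 1505 [ 619.7 -120.2] rms 4.2
z 66.0 74.0 1691 [ 619.4 -120.9] rms 4.9
zmax -0.7935735489952278 ee [ 620.3 -120.4   -8.6]
```

```bash
python3 -m pendant '[[[0,0,-8],[0,0,0],24],[[0,0,-16],[0,0,0],24],[[0,0,-22],[0,0,0],24],[[0,0,-16],[0,0,0],24],[[0,0,-8],[0,0,0],24],[[0,-15,0],[0,0,0],24],[[0,-30,0],[0,0,0],24],[[12,-34,0],[0,0,0],24],[[16,-34,0],[0,0,0],24],[[16,-29,0],[0,0,0],24],[[11,-15,0],[0,0,0],24],[[5,-8.4,0],[0,0,0],24]]'
python3 -m pendant '[[[0,0,0],[0,0,0],24],[[0,0,0],[0,0,0],24],[[0,0,0],[0,0,0],24]]'
```

```text
t: 26.42
ee_pos: [454.6, -51.7, 60.3]
eef_rot: [-179.9, 0.0, 87.5]
wrist_force: [0.1, -0.0, -0.0]
finger_gap: 34.2
gripper_force: 59.9
t: 26.67
ee_pos: [458.5, -53.6, 60.0]
eef_rot: [179.9, -0.0, 87.4]
wrist_force: [0.6, 0.1, -1.4]
finger_gap: 34.0
gripper_force: 59.9
```

```bash
python3 -m pendant '[[[0,-0.5,20],[0,0,0],24],[[0,0,25],[0,0,0],24],[[0,0,11],[0,0,0],24],[[0,0,5],[0,0,0],24],[[0,0,3],[0,0,0],24],[[0,0,1],[0,0,0],24],[[0,0,0],[0,0,0],24],[[0,0,0],[0,0,0],24]]'
python3 -m pendant '[[[0,0,0],[0,0,0],38],[[0,0,0],[0,0,0],44],[[0,0,0],[0,0,0],50],[[0,0,0],[0,0,0],56],[[0,0,0],[0,0,0],56],[[0,0,-20],[0,0,0],56],[[0,0,-40],[0,0,0],56],[[0,0,-40],[0,0,0],56],[[0,0,0],[0,0,0],70],[[0,0,0],[0,0,0],70]]'; python3 w.py w18; python3 bot.py w18 457.6 -53 18 12 46
```

```text
t: 27.33
ee_pos: [457.0, -53.0, -4.6]
eef_rot: [179.9, 0.0, 87.4]
wrist_force: [-0.1, 0.1, -1.4]
finger_gap: 34.0
gripper_force: 59.9
t: 28.17
ee_pos: [457.8, -53.2, 96.8]
eef_rot: [179.7, 0.0, 87.4]
wrist_force: [0.4, -0.8, -0.5]
finger_gap: 70.3
gripper_force: 0.0
[460.34701736  18.28555346 262.38934238] [[1.0, -0.05, 0.0], [-0.04, -0.96, 0.28], [-0.01, -0.28, -0.96]]
z 12.0 29.0 245 [456.4 -53.1] rms 0.1
z 29.0 46.0 325 [456.5 -53.1] rms 0.2
zmax 79.46924329520976 ee [456.7 -53.3  95.4]
```

```bash
python3 -m pendant '[[[-41,1.75,0],[0,0,0],72],[[-41,1.75,0],[0,0,0],72],[[-41,1.75,0],[0,0,0],72],[[-41,1.75,0],[0,0,0],72],[[-41,1.75,0],[0,0,0],72],[[-41,1.75,0],[0,0,0],72],[[-41,1.75,0],[0,0,0],72],[[-41,1.75,0],[0,0,0],72],[[0,0,0],[0,0,0],72],[[0,0,0],[0,0,0],72],[[0,0,0],[0,0,0],72]]'; python3 w.py w19; python3 bot.py w19 456.3 -381.3 25 8 60
```

```text
t: 29.13
ee_pos: [454.9, -380.1, 93.2]
eef_rot: [-179.9, -0.1, 87.4]
wrist_force: [0.7, 0.0, -0.3]
finger_gap: 72.1
gripper_force: 0.0
[ 458.44892639 -309.07332126  258.99902113] [[1.0, -0.04, -0.0], [-0.04, -0.96, 0.28], [-0.01, -0.28, -0.96]]
z 8.0 34.0 481 [ 454.7 -381.9] rms 0.4
z 34.0 60.0 670 [ 454.7 -381.9] rms 0.1
zmax 106.43361759965497 ee [ 455.4 -379.4   93.7]
```

```bash
python3 -m pendant '[[[-1.5,0,25],[0,0,0],72],[[0,0,25],[0,0,0],72],[[0,0,12],[0,0,0],72],[[0,0,6],[0,0,0],72],[[0,0,4],[0,0,0],72],[[0,0,3],[0,0,0],72],[[0,0,3],[0,0,0],72],[[0,0,0],[0,0,0],72],[[0,0,0],[0,0,0],72]]'
python3 -m pendant '[[[0,0,0],[0,0,0],38],[[0,0,0],[0,0,0],38],[[0,0,0],[0,0,0],38],[[0,0,0],[0,0,0],38],[[0,0,0],[0,0,0],38],[[0,0,0],[0,0,0],38]]'; python3 w.py w20
python3 - <<'E'
from ray import *
n='w20';c,s=pickle.load(open(n+'.pkl','rb')); W=cloud(c); T=s['ee_pos']; a=np.radians(s['eef_rot'][2])
d=W-T; tx=d[...,0]*np.cos(a)+d[...,1]*np.sin(a); ty=d[...,0]*np.sin(a)-d[...,1]*np.cos(a)
for sg in (1,-1):
    k=(abs(tx)<14)&(ty*sg>26)&(ty*sg<40)&(W[...,2]<100); print(sg,np.histogram(W[...,2][k],bins=np.arange(30,100,5))[0])
E
```

```text
t: 29.93
ee_pos: [455.8, -382.9, 17.5]
eef_rot: [180.0, 0.0, 87.4]
wrist_force: [0.0, 0.8, -0.0]
finger_gap: 72.0
gripper_force: 0.0
t: 30.43
ee_pos: [455.6, -382.9, 17.7]
eef_rot: [180.0, 0.0, 87.4]
wrist_force: [-2.0, 1.0, 7.5]
finger_gap: 47.6
gripper_force: 61.3
[ 458.79838967 -311.45378037  183.34309146] [[1.0, -0.04, -0.0], [-0.04, -0.96, 0.28], [-0.01, -0.28, -0.96]]
1 [  0   0   0  31 122 149 169 183 190 109 164 374 547]
-1 [  0   0   0  35 129 152 167 188 203 120 193 387 546]
```

```bash
python3 -m pendant '[[[0,0,-10],[0,0,0],38],[[0,0,-25],[0,0,0],38],[[0,0,-40],[0,0,0],38],[[0,0,-25],[0,0,0],38],[[0,0,-10],[0,0,0],38],[[0,0,0],[0,0,0],38],[[10,0,0],[0,0,0],38],[[20,0,0],[0,0,0],38],[[30,0,0],[0,0,0],38],[[38,-1,0],[0,0,0],38],[[38,-1,0],[0,0,0],38],[[38,-1,0],[0,0,0],38]]'
python3 -m pendant '[[[38,-1,0],[0,0,0],38],[[38,-1,0],[0,0,0],38],[[38,-1,0],[0,0,0],38],[[38,-1,0],[0,0,0],38],[[38,-1,0],[0,0,0],38],[[38,-1,0],[0,0,0],38],[[38,-1,0],[0,0,0],38],[[38,-1,0],[0,0,0],38],[[38,-2,0],[0,0,0],38],[[34,-2,0],[0,0,0],38]]' | grep pos
python3 -m pendant '[[[30,0,0],[0,0,0],38],[[20,0,0],[0,0,0],38],[[10,0,0],[0,0,0],38],[[0,0,0],[0,0,0],38],[[0,0,0],[0,0,0],38],[[0,0,0],[0,0,0],38]]'
```

```text
t: 31.48
ee_pos: [458.5, -206.2, 125.0]
eef_rot: [-179.8, -0.1, 87.4]
wrist_force: [1.4, -0.3, -1.8]
finger_gap: 47.3
gripper_force: 62.2
ee_pos: [463.2, 169.8, 125.3]
t: 32.82
ee_pos: [467.6, 225.2, 126.1]
eef_rot: [-179.9, 0.1, 87.3]
wrist_force: [-0.0, -0.4, -1.1]
finger_gap: 47.4
gripper_force: 62.2
```

```bash
python3 -m pendant '[[[1.8,0.5,15],[0,0,0],38],[[0,0,30],[0,0,0],38],[[0,0,30],[0,0,0],38],[[0,0,15],[0,0,0],38],[[0,0,7],[0,0,0],38],[[0,0,4],[0,0,0],38],[[0,0,2],[0,0,0],38],[[0,0,1],[0,0,0],38],[[0,0,0],[0,0,0],38],[[0,0,0],[0,0,0],38]]'
python3 -m pendant '[[[0,0,0],[0,0,0],52],[[0,0,0],[0,0,0],58],[[0,0,0],[0,0,0],64],[[0,0,0],[0,0,0],72],[[0,0,0],[0,0,0],72],[[0,0,-20],[0,0,0],72],[[0,0,-40],[0,0,0],72],[[0,0,-40],[0,0,0],72],[[0,0,-30],[0,0,0],72],[[0,0,0],[0,0,0],72],[[0,0,0],[0,0,0],72],[[0,0,0],[0,0,0],72]]'; python3 w.py w21; python3 bot.py w21 468.3 227 25 12 62
python3 - <<'E'
from h import *
import pickle
for n in ('scene','side'):
    c=cap(n); pickle.dump(c,open(n+'.pkl','wb'))
E
sed -i '/^# trays/,$d' meas.py; sed -i 's/^circ.*small.*$/circ("buffer",593,18,33,8,80); circ("beaker",577,-362,29.5,8,70); circ("small",457,-53,18,12,44); circ("wash",468,227,25,12,60)/; /^for k in (0,1):/,$d; /^circ(.dish/d' meas.py; python3 meas.py
```

```text
t: 33.65
ee_pos: [469.2, 229.3, 23.7]
eef_rot: [179.9, -0.0, 87.4]
wrist_force: [0.8, -0.2, -1.3]
finger_gap: 47.5
gripper_force: 62.2
t: 34.65
ee_pos: [468.5, 228.6, 152.5]
eef_rot: [-180.0, 0.0, 87.4]
wrist_force: [-0.3, -0.2, -0.3]
finger_gap: 72.3
gripper_force: 0.0
[471.74021022 300.10341917 318.09319996] [[1.0, -0.04, -0.0], [-0.04, -0.96, 0.28], [-0.01, -0.28, -0.96]]
z 12.0 37.0 234 [468.6 230.1] rms 0.1
z 37.0 62.0 312 [468.6 230.1] rms 0.1
zmax 109.72054237352819 ee [468.1 228.5 152. ]
buffer 0 53 [600.6  12.7] free [600.7  12.6  33. ] zmax 24.5
buffer 1 438 [598.8  15. ] free [598.8  15.   33. ] zmax 137.9
beaker 0 413 [ 578.2 -371.7] free [ 577.4 -370.    27. ] zmax 77.0
beaker 1 441 [ 577.3 -369. ] free [ 576.1 -367.9   26.8] zmax 74.3
small 0 132 [458.5 -53.9] free [458.7 -54.4  18.4] zmax 82.5
small 1 111 [457.1 -51.9] free [457.  -51.8  17.9] zmax 81.0
wash 0 326 [470.7 229.2] free [470.9 228.9  25.3] zmax 250.0
wash 1 255 [469.  231.3] free [469.1 231.2  25.1] zmax 110.9
```

All five are placed and seated, and the beaker and buffer bottle are where they were. Handing in.

```bash
python3 -c "
from station import r
print(r.close_job())"
```

```text
the job is handed in; nothing more can be done
None
```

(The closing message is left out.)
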